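# Load coil carriers into the slotted cassette and slide the keeper across

## Task

Load the two coil carriers that lie on the grey foam rests into the white-and-aluminium cassette: first slide the yellow one with the copper ring into the middle slot, then the green one with the steel ring into the top slot, each flat, ring side up, fully home against the rear stop and with its tab pointing straight out of the mouth. Then, with both let go, slide the red knob of the brass keeper all the way across the mouth to lock them in. Leave the black carrier in the bottom slot and the other things on the table where they are.

Things in the scene. Friction and masses are not known exactly. Their poses are not given: they have to be found in the camera images.
- copper_carrier_disc (a point): centre of the yellow carrier's disc, half-way up. The carrier: flat, rigid, 6 mm thick, 60 g; a disc 70 mm across, yellow with a copper ring on top, with a tab 20 mm wide reaching to 101 mm from the disc centre on its -y side. x across the tab, y from tab to leading edge, z up. Lies on a grey foam rest 25 mm high, 55 by 50 mm, under the disc only: 25 mm of air below the tab.
- copper_carrier_tab (a point): point on the yellow carrier's tab, 80 mm from the disc centre (21 mm from the tab's free end), half-way up its 6 mm: a good place to pinch it across its 20 mm width from above. Axes as for the disc.
- steel_carrier_disc (a point): centre of the green carrier's disc, half-way up. The carrier: flat, rigid, 6 mm thick, 60 g; a disc 70 mm across, green with a steel ring on top, with a tab 20 mm wide reaching to 101 mm from the disc centre on its -y side. x across the tab, y from tab to leading edge, z up. Lies on a grey foam rest 25 mm high, 55 by 50 mm, under the disc only: 25 mm of air below the tab.
- steel_carrier_tab (a point): point on the green carrier's tab, 80 mm from the disc centre (21 mm from the tab's free end), half-way up its 6 mm: a good place to pinch it across its 20 mm width from above. Axes as for the disc.
- black_carrier_disc (a point): centre of the disc, half-way up, of a plain black carrier of the same shape and size, already home in the bottom slot with its tab sticking out of the mouth. It stays there.
- cassette: fixed cassette on a steel post, 90 mm wide (x), 74 mm deep (y), 86 mm high; origin under its middle, at a height that varies. Three slots one above the other, 26 mm apart; mouth on the -y side, rear stop on +y. Each slot is 12 mm high and 78 mm wide inside; floor and roof are ledges 22 mm wide along the side walls, open between.
- slot_bottom (a point): as slot_middle, for the bottom slot: 17 mm above the cassette's underside.
- slot_middle (a point): disc centre of a carrier that is home in the middle slot and rests on its floor: 43 mm above the cassette's underside. y is straight in, x across the mouth, z up. Floor 3 mm below this point, roof 9 mm above, mouth plane 33 mm in front (-y), rear stop 35 mm behind (+y), side walls 39 mm to each side.
- slot_top (a point): as slot_middle, for the top slot: 69 mm above the cassette's underside, 17 mm below the cassette's top.
- keeper (a joint): slide of the brass keeper along the cassette's +x, in m: 0 open (beside the mouth), 0.030 fully across. It stays where left; about 2 N moves it. Its upright bar (6 by 7 mm) hangs 37 to 44 mm in front (-y) of the slot points, at x = -52 mm from their line when open, -22 mm when across: in front of the discs' shoulders, beside the tabs.
- keeper_knob (a point): centre of the keeper's red knob, 12 mm (x, the way it slides) by 24 mm (y) by 28 mm high, standing on the 8 mm high brass slide on top of the cassette; pinch it from above. x is the direction in which it slides shut.
- tape_roll: roll of amber tape, 72 mm across, 30 mm high; bystander, origin at the centre of its underside as it stands.
- clamp_block: brass clamp block, 36 by 26 by 24 mm, with a screw on top; bystander, origin at the centre of its underside as it stands.
- coil_former: brass base 110 mm across with a steel sleeve, 82 mm high; bystander, origin at the centre of its underside as it stands.
- pen: white pen, 120 mm long; bystander, origin at the centre of its underside as it stands.
- driver: screwdriver; bystander, origin at the centre of its underside as it stands.
- steel_ring: steel ring, 64 mm across, in a blue tray; bystander, origin at the centre of its underside as it stands.
Things that resemble listed ones, but are neither listed nor needed, are in the scene too. Leave any pink look-alike of the part that bears copper_carrier_disc alone. There is more than one size of the part that bears black_carrier_disc; the job needs the middle-sized.

How it is judged:
On the way, in this order (a step that is already met when the one before it is completed fails the run):
1. the yellow carrier with the copper ring is home in the middle slot and let go (y of copper_carrier_disc in the frame of slot_middle above -0.005 m and x of copper_carrier_disc in the frame of slot_middle between -0.008 and 0.008 m and z of copper_carrier_disc in the frame of slot_middle between -0.005 and 0.005 m and angle between copper_carrier_disc's own z axis and vertical below 0.12 rad and angle between the y axis of copper_carrier_disc and the y axis of slot_middle, either way round below 0.17 rad and contact force between the fingers and copper_carrier below 0.05 N and linear speed of copper_carrier below 0.02 m/s), for 0.2 s.
2. the green carrier with the steel ring is home in the top slot and let go (y of copper_carrier_disc in the frame of slot_middle above -0.005 m and x of copper_carrier_disc in the frame of slot_middle between -0.008 and 0.008 m and z of copper_carrier_disc in the frame of slot_middle between -0.005 and 0.005 m and angle between each of copper_carrier_disc, steel_carrier_disc's own z axis and vertical below 0.12 rad and angle between the y axis of copper_carrier_disc and the y axis of slot_middle, either way round below 0.17 rad and y of steel_carrier_disc in the frame of slot_top above -0.005 m and x of steel_carrier_disc in the frame of slot_top between -0.008 and 0.008 m and z of steel_carrier_disc in the frame of slot_top between -0.005 and 0.005 m and angle between the y axis of steel_carrier_disc and the y axis of slot_top, either way round below 0.17 rad and contact force between the fingers and steel_carrier below 0.05 N and linear speed of steel_carrier below 0.02 m/s), for 0.2 s.
3. the keeper is fully across (value of joint keeper above 0.026 m), for 0.2 s.
At the end, for the whole second after the job is handed in: Yellow carrier in the middle slot, green in the top, black in the bottom: each disc at most 5 mm short of home, within 8 mm sideways and 5 mm in height, ring up and flat within 7 deg, tab straight out within 10 deg, let go, at rest; keeper at least 26 of 30 mm across (all of step 2 and y of black_carrier_disc in the frame of slot_bottom above -0.005 m and x of black_carrier_disc in the frame of slot_bottom between -0.008 and 0.008 m and z of black_carrier_disc in the frame of slot_bottom between -0.005 and 0.005 m and angle between black_carrier_disc's own z axis and vertical below 0.12 rad and angle between the y axis of black_carrier_disc and the y axis of slot_bottom, either way round below 0.17 rad and value of joint keeper above 0.026 m and contact force between the fingers and copper_carrier below 0.05 N and linear speed of copper_carrier below 0.02 m/s); the robot touches nothing.
It fails at once if the black carrier is shifted by more than 8 mm (distance of black_carrier_disc from where it was at the start of the episode above 0.008 m).
It fails at once if another thing on the table is shifted by more than 30 mm (distance of any of tape_roll, clamp_block, coil_former, pen, driver, steel_ring from where it was at the start of the episode above 0.03 m).
It also fails if it takes over 64 s, if anything falls off the work surface, if the arm or the gripper's body presses on something with over 40 N, if the wrist force passes 120 N, or if a joint passes its speed limit or range.

## Robot

A 6-joint arm with a two-finger parallel gripper is mounted at the origin on the work surface. World frame = base frame: x ahead of the robot, y to its left, z up, the work surface at z = 0. Lengths are in m, angles in rad, forces in N, time in s.
With the tool pointing down it reaches from about 0.275 to 0.75 m from the base axis. Payload 10.2 kg.
Tool frame: the origin (TCP) lies midway between the tips of the shut fingers; the grasp point (between the pads) lies 19 mm behind it (env.hold_point_z is the distance from the TCP to the grasp point, in m); z points along the fingers, y is the line along which they close (so a half turn about z gives the same grasp; the last joint's range is limited). The gripper opens to 85 mm and grips with 20 to 120 N. Pads are 22 mm wide; open, the fingers measure 114 mm over their backs; the gripper's body (76 mm by 85 mm) begins 54 mm behind the grasp point. The pads swing forward as they close: fully open they stand 13 mm farther back than shut.
Start: joints at [0.938, 0.313, 1.498, -0, 1.331, -0.223], TCP at [0.209, 0.482, 0.207] pointing down, gripper open.
Joint ranges: [-2.94, 2.94], [-0.97, 2.17], [0.19, 2.56], [-1.23, 4.37], [0.02, 3.11], [-2.88, 2.88]. Speed limits (rad/s): [2.39, 2.39, 3.01, 3.14, 3.14, 3.14].

## Interface

Orientations are given as a unit quaternion [x, y, z, w].
In Python, from bench import env, kinematics, monitor, eyes, job gives the robot as it stands. The module is installed in compiled form; this text tells all that it offers. Calls block until the motion is done:
- env.reach(position, orientation): joint-space move of the TCP to a pose.
- env.movel(position, velocity=0.15, frame=None, guard=None): straight line of the TCP; frame=None keeps the orientation; velocity is the mean speed in m/s. With guard (N) it stops when the force on the tool has changed by that much, and returns True; else False.
- env.set_joints(angles): joint-space move.
- env.release() and env.close_gripper(effort=None): open the fingers fully, or close them until they stop; effort is the grip in N (None keeps the last).
- env.hold(seconds).
- kinematics.ik(position, orientation): joint angles nearest the present ones, or None.
- monitor.sense(): the state.
- eyes.grab_frame(name): name is "side" or "top"; returns a dict with "frame" (400x640x3 uint8, red, green, blue), "mtx" (3x3 intrinsics, pixels), "view" (4x4, takes a point from world to camera coordinates). Camera axes: x right, y down, z forward; pixel columns grow to the right and rows downward; lengths in m; the calibration is good to about 2 mm. A picture is of the moment at which its call begins. There is no depth.
A pose or a line that the arm cannot do raises env.MotionError and nothing moves.
- job.hand_in(): hands the job in; it is judged then, once.
The state is a dict: "clock": time; "joints": joint angles; "qvel": joint speeds; "joint_efforts": joint torques, N m; "position": TCP position; "ee_rot": TCP orientation; "contact_force": force on the tool from outside, world axes, zero at the start; "ft_torque": the same for the moment, N m; "finger_gap": opening from 0.0 (shut) to 1.0 (fully open); "gripper_force": force on a finger pad.
Only numpy, scipy, OpenCV 4.12 (cv2) and the standard library are available. Lean on these libraries where they do the work, as an engineer would, in place of code of your own. Each camera call takes 0.05 s, during which the arm holds its last target. There are 200 camera calls.

## Working session

There is one attempt and no reset: what is moved stays moved. The work goes in short steps, each a Python script; the robot and the scene stay as the last script left them, time stands still between calls to the robot, and variables do not carry over. Pictures are saved under pics/ and viewed, at most 10 in all, crops included, and the job is handed in when it is done.

```bash
mkdir -p pics
python3 - <<'E'
from bench import env,kinematics,monitor,eyes,job
import cv2,numpy as np
for n in("side","top"):
    f=eyes.grab_frame(n);cv2.imwrite(f"pics/{n}0.png",f["frame"][:,:,::-1]);np.savez(f"pics/{n}0.npz",**f)
    print(n,f["mtx"].round(1).tolist(),f["view"].round(4).tolist())
s=monitor.sense();print(s["clock"],s["position"],s["ee_rot"],env.hold_point_z)
E
```

```text
side [[373.0, 0.0, 318.3], [0.0, 373.0, 205.9], [0.0, 0.0, 1.0]] [[-0.995, -0.0971, 0.0217, 0.5332], [-0.0701, 0.5285, -0.8461, 0.186], [0.0707, -0.8434, -0.5327, 1.0291], [0.0, 0.0, 0.0, 1.0]]
top [[379.1, 0.0, 323.2], [0.0, 379.1, 199.0], [0.0, 0.0, 1.0]] [[-0.0136, -0.9995, -0.0284, -0.0009], [-0.9888, 0.0177, -0.148, 0.5593], [0.1484, 0.0261, -0.9886, 1.2769], [0.0, 0.0, 0.0, 1.0]]
0.1 [0.20904211 0.48131883 0.20670071] [ 2.03490483e-01  9.79076764e-01 -5.07954119e-04 -2.33311064e-04] 0.0187
```

View pics/side0.png

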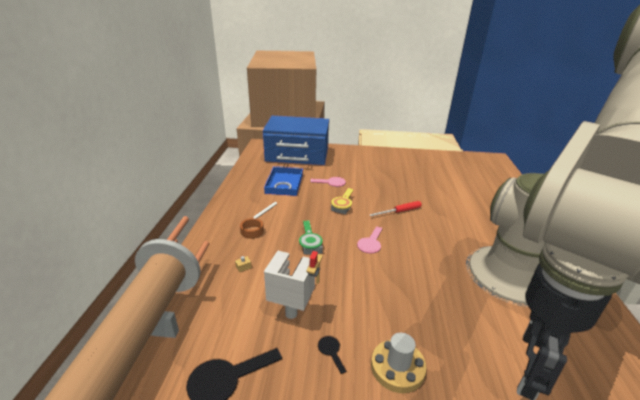

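View pics/top0.png

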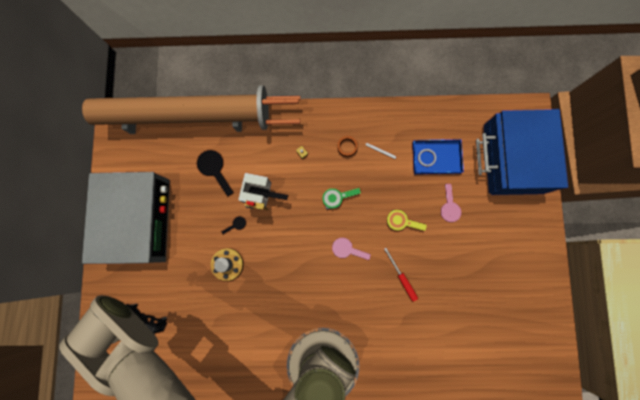

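Side picture: yellow carrier at about (341,204), green (310,242), cassette (290,280), pink look-alikes (369,245) and (335,182). Top picture: yellow disc (398,220) with its tab to (424,227), and green disc (333,199) with its tab to (358,191). The cassette is at (255,190), mouth to the right. Pinks are at (343,248) and (452,211), and black ones on the table at (210,162) large and (239,223) small. The black one in the cassette has its tab at about (287,196).

Next I measure these and check the choice in one close composite.

```bash
cat > h.py <<'E'
import cv2,numpy as np
from scipy.spatial.transform import Rotation as R
def cast(f,uv,z):
    "pixels -> world points on plane z"
    uv=np.atleast_2d(uv).astype(float);V=f["view"];Rm=V[:3,:3];c=-Rm.T@V[:3,3]
    d=np.c_[uv,np.ones(len(uv))]@np.linalg.inv(f["mtx"]).T@Rm
    return c+d*((z-c[2])/d[:,2])[:,None]
def proj(f,p):
    q=np.atleast_2d(p)@f["view"][:3,:3].T+f["view"][:3,3];q=q@f["mtx"].T
    return q[:,:2]/q[:,2:]
def tri(fa,ua,fb,ub):
    P=[f["mtx"]@f["view"][:3] for f in(fa,fb)]
    X=cv2.triangulatePoints(P[0],P[1],np.float64(ua).reshape(2,1),np.float64(ub).reshape(2,1)).ravel();return X[:3]/X[3]
def mask(f,lo,hi,roi=None):
    m=cv2.inRange(cv2.cvtColor(f["frame"],cv2.COLOR_RGB2HSV),lo,hi)
    if roi is not None:
        x0,y0,x1,y1=roi;k=np.zeros_like(m);k[y0:y1,x0:x1]=1;m=m*k
    return m
def rect(f,z,x0,x1,y0,y1,s=2000):
    "metric top-down resampling of the plane z; returns map px->world scale s"
    W,H=int((y1-y0)*s),int((x1-x0)*s)
    yy,xx=np.meshgrid(np.arange(W),np.arange(H));P=np.c_[(x1-xx/s).ravel(),(y1-yy/s).ravel(),np.full(xx.size,z)]
    uv=proj(f,P).astype(np.float32).reshape(H,W,2)
    return uv
def carrier(f,lo,hi,z,roi):
    "disc centre, yaw of +y axis (tab->disc), from colour mask, plane z of its top"
    m=mask(f,lo,hi,roi);cs,_=cv2.findContours(m,cv2.RETR_EXTERNAL,cv2.CHAIN_APPROX_NONE)
    c=max(cs,key=cv2.contourArea)[:,0];w=cast(f,c,z)[:,:2];s=4000
    o=w.min(0)-.01;img=np.zeros(tuple((((w.max(0)+.01)-o)*s).astype(int)),np.uint8).T.copy()
    cv2.fillPoly(img,[((w-o)*s).astype(np.int32)],255)
    D=cv2.distanceTransform(img,cv2.DIST_L2,5);r=D.max();j=np.argwhere(D>r*.97).mean(0)[::-1]
    ctr=j/s+o
    ii=np.argwhere(img>0)[:,::-1]/s+o;d=np.linalg.norm(ii-ctr,axis=1);t=ii[(d>.045)]
    v=ctr-t.mean(0)
    return ctr,np.arctan2(-v[0],v[1]),r/s,d.max()  # yaw: y axis=(-sin,cos)
E
python3 - <<'E'
from h import *
S,T=[dict(np.load(f"pics/{n}0.npz")) for n in("side","top")]
Y=((22,120,90),(34,255,255));G=((45,90,50),(85,255,255))
for n,(c,rt,rs) in dict(yellow=(Y,(380,200,435,240),(320,180,365,220)),green=(G,(318,180,370,215),(295,215,330,255))).items():
    for f,r in((T,rt),(S,rs)): print(n,[np.round(a,4) for a in carrier(f,*c,.031,r)])
for f,r in((T,(235,165,275,215)),(S,(300,245,328,285))):
    m=mask(f,(0,150,110),(8,255,255),r)|mask(f,(172,150,110),(180,255,255),r)
    y,x=np.nonzero(m);print("red",len(x),x.mean(),y.mean(),x.min(),x.max(),y.min(),y.max())
a=cv2.resize(T["frame"][160:225,225:305],None,fx=5,fy=5,interpolation=cv2.INTER_CUBIC)
b=cv2.resize(S["frame"][240:325,255:335],None,fx=5,fy=5,interpolation=cv2.INTER_CUBIC)
im=np.zeros((425,800,3),np.uint8);im[:325,:400]=a;im[:,400:]=b
cv2.imwrite("pics/comp.png",im[:,:,::-1])
E
```

```text
yellow [array([ 0.4837, -0.2639]), np.float64(-0.2872), np.float32(0.0339), np.float64(0.1011)]
yellow [array([ 0.469 , -0.3096]), np.float64(-0.2084), np.float32(0.0104), np.float64(0.0555)]
green [array([ 0.563 , -0.0412]), np.float64(0.2666), np.float32(0.0317), np.float64(0.0995)]
green [array([ 0.5816, -0.1063]), np.float64(nan), np.float32(0.0093), np.float64(0.0342)]
red 27 250.03703703703704 203.11111111111111 246 254 201 205
red 90 313.18888888888887 258.5777777777778 310 317 251 266h.py:34: RuntimeWarning: Mean of empty slice.
  v=ctr-t.mean(0)
  ret = um.true_divide(
```

View pics/comp.png

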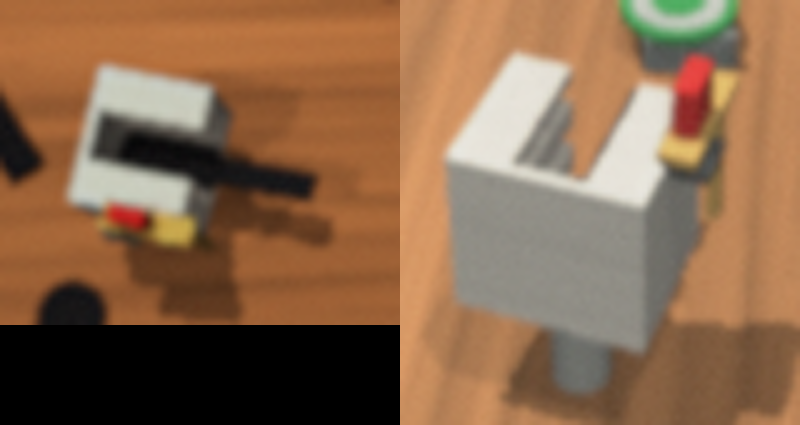

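The composite confirms the choice: yellow and green measure as 70/101 mm carriers in the top view, and black is already in the bottom slot. In the top view the cassette's top corners are at crop (102,65), (213,88) and (68,200), with the knob at (130,216). In the side view the corners are at (447,158), (642,207) and (517,52), with the knob at (693,95). Next I compute the cassette pose.

Run:
```python
from h import *
from scipy.optimize import least_squares
S,T=[dict(np.load(f"pics/{n}0.npz")) for n in("side","top")]
ct=lambda p:(np.array(p)+.5)/5-.5+np.array([225,160])
cs=lambda p:(np.array(p)-[400,0]+.5)/5-.5+np.array([255,240])
L=np.array([[45,37],[-45,37],[45,-37],[-45,-37]])/1000
t={0:ct((102,65)),1:ct((68,200)),2:ct((215,87))}
s={0:cs((447,158)),1:cs((642,207)),2:cs((517,52))}
def ref(f,d):
    g=cv2.cvtColor(f["frame"],cv2.COLOR_RGB2GRAY)
    return {k:cv2.cornerSubPix(g,np.float32(v).reshape(1,1,2),(2,2),(-1,-1),(3,30,.01)).ravel() for k,v in d.items()}
for tt,ss in((t,s),(ref(T,t),ref(S,s))):
    X=[tri(T,tt[k],S,ss[k]) for k in range(3)];print(np.round(X,4).tolist(),"w",np.linalg.norm(X[0]-X[1]),"d",np.linalg.norm(X[0]-X[2]))
    W=lambda p:np.c_[p[:2]+L[:3]@np.array([[np.cos(p[3]),np.sin(p[3])],[-np.sin(p[3]),np.cos(p[3])]]),np.full(3,p[2])]
    fu=lambda p:np.r_[(proj(T,W(p))-[tt[k] for k in range(3)]).ravel(),(proj(S,W(p))-[ss[k] for k in range(3)]).ravel()]
    q=least_squares(fu,[.58,.17,.2,-.2]);print("fit",q.x.round(4),q.fun.round(2))
K=tri(T,ct((128,216)),S,cs((693,95)));print("knob",K)
p=q.x;c,sn=np.cos(p[3]),np.sin(p[3]);d=K[:2]-p[:2];print("knob in cass",c*d[0]+sn*d[1],-sn*d[0]+c*d[1],K[2]-p[2])
# black tab direction at bottom-slot height
z=p[2]-.066
m=mask(T,(0,0,0),(180,255,38),(268,190,292,206));y,x=np.nonzero(m);w=cast(T,np.c_[x,y],z)
v=cv2.fitLine(w[:,:2].astype(np.float32),cv2.DIST_L2,0,.01,.01).ravel();print(len(x),"tab",v,"yaw",np.arctan(-v[0]/v[1]))
d=w[:,:2]-p[:2];print("tab local y min",(-sn*d[:,0]+c*d[:,1]).min(),"local x mean",(c*d[:,0]+sn*d[:,1]).mean())
```

```text
[[0.6324, 0.2388, 0.1534], [0.5454, 0.2591, 0.1541], [0.6164, 0.1653, 0.1534]] w 0.08933671150600016 d 0.07521810954140347
fit [ 0.5804  0.2125  0.1535 -0.2298] [ 0.18  0.13  0.15  0.06 -0.26  0.41 -0.46 -0.33  0.26  0.1  -0.21  0.14]
[[0.6315, 0.2405, 0.1541], [0.5436, 0.2577, 0.1546], [0.6149, 0.1673, 0.1547]] w 0.08961828755140219 d 0.07503405580967969
fit [ 0.5795  0.2128  0.1544 -0.2092] [ 0.23  0.27 -0.21  0.08  0.   -0.56 -0.1  -0.44  0.22  0.33 -0.    0.15]
knob [0.53014509 0.21492737 0.17846235]
knob in cass -0.048714041068337675 -0.00820941778404243 0.024015093617573785
74 tab [0.2284977 0.9735445 0.5688125 0.1486525] yaw -0.23053429
tab local y min -0.10046093083919092 local x mean 0.0028726428561104914
```

```bash
cat > r.py <<'E'
from h import *
from bench import env,kinematics,monitor,eyes,job
CX,CY,YAW,ZB=.580,.2126,-.223,.0683
SLOT=dict(bottom=.017,middle=.043,top=.069)
def quat(psi,flip): a=(psi+np.pi/2)/2+flip*np.pi/2; return [np.cos(a),np.sin(a),0,0]
def yax(psi): return np.array([-np.sin(psi),np.cos(psi)])
def xax(psi): return np.array([np.cos(psi),np.sin(psi)])
def cass(x,y,z): # cassette frame with slot-point origin in xy, z above underside
    return np.r_[np.array([CX,CY])+x*xax(YAW)+(y-.004)*yax(YAW),ZB+z]
def tcp(slot,dy,dx=0,dz=.003,grip=.08): return cass(dx,dy-grip,SLOT[slot]+dz-.019)
def st(tag=""):
    s=monitor.sense();print(tag,round(s["clock"],2),np.round(s["position"],4),"F",np.round(s["contact_force"],1),"gap",round(s["finger_gap"],3),"g",round(float(np.max(s["gripper_force"])),1));return s
def snap(n):
    out=[]
    for k in("side","top"):
        f=eyes.grab_frame(k);np.savez(f"pics/{k}{n}.npz",**f);out.append(f)
    return out
E
python3 - <<'E'
from r import *
for ps,p in((-.287,(.461,-.3406,.12)),(YAW,tcp("middle",-.085)),(.267,(.584,-.118,.12)),(YAW,tcp("top",0)),(YAW,cass(-.05,0,.2))):
    for fl in(0,1):
        j=kinematics.ik(p,quat(ps,fl));print(np.round(p,3),fl,None if j is None else np.round(j,2))
E
```

```text
[ 0.461 -0.341  0.12 ] 0 [-0.84  0.5   1.47 -0.    1.18 -0.55]
[ 0.461 -0.341  0.12 ] 1 [-0.84  0.5   1.47 -0.    1.18  2.59]
[0.543 0.048 0.095] 0 [-0.13  0.47  1.58 -0.    1.09  0.1 ]
[0.543 0.048 0.095] 1 None
[ 0.584 -0.118  0.12 ] 0 [-0.4   0.54  1.39 -0.    1.21 -0.66]
[ 0.584 -0.118  0.12 ] 1 [-0.4   0.54  1.39 -0.    1.21  2.48]
[0.561 0.131 0.121] 0 [ 0.03  0.5   1.45 -0.    1.19  0.25]
[0.561 0.131 0.121] 1 None
[0.53  0.22  0.268] 0 [ 0.19  0.39  1.23 -0.    1.52  0.41]
[0.53  0.22  0.268] 1 [ 0.19  0.39  1.23 -0.    1.52 -2.73]
```

Run:
```python
from r import *
ps=-.287;c=np.array([.4837,-.2639]);g=c-.08*yax(ps);q=quat(ps,0)
p=monitor.sense()["position"]
env.movel([p[0],p[1],.33],velocity=.3)
env.reach([*g,.33],q);st("hi")
env.movel([*g,.08],velocity=.25)
S,T=snap(1)
env.movel([*g,.009],velocity=.1);st("down")
env.close_gripper(60);st("closed")
env.movel([*g,.06],velocity=.1);st("lift")
S2,T2=snap(2)
a=[cv2.resize(f["frame"][y:y+50,x:x+66],None,fx=6,fy=6,interpolation=cv2.INTER_CUBIC) for f,x,y in((T,380,195),(T2,380,195),(S,310,175),(S2,310,175))]
cv2.imwrite("pics/g.png",np.vstack([np.hstack(a[:2]),np.hstack(a[2:])])[:,:,::-1])
```

```text
hi 3.67 [ 0.4614 -0.3401  0.3301] F [-0.3 -0.8  0.3] gap 1.003 g 0.0
down 5.78 [ 0.4614 -0.341   0.0096] F [-0.  -0.2 -0.3] gap 1.003 g 0.0
closed 6.55 [ 0.461  -0.3406  0.009 ] F [-0.4  0.5 -0.1] gap -0.004 g 0.0
lift 7.21 [ 0.4608 -0.3404  0.0595] F [-0.5 -0.9 -0. ] gap 0.001 g 0.0
```

View pics/g.png

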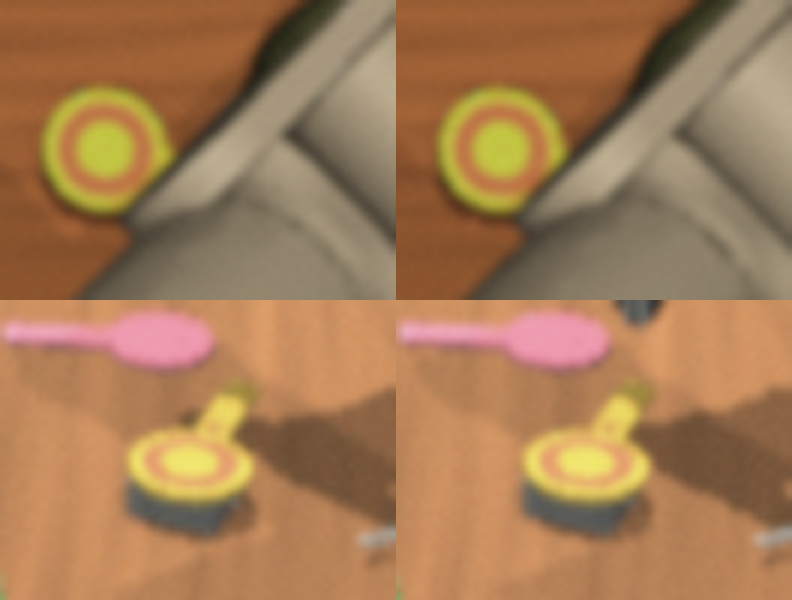

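Left to right, before and after: the grip missed and the carrier did not move. The disc is at top (397,220) and side (341,202). I check the prediction against the side view.

Run:
```python
from r import *
S,T=[dict(np.load(f"pics/{n}2.npz")) for n in("side","top")]
T0=dict(np.load("pics/top0.npz"));S0=dict(np.load("pics/side0.npz"))
print("disc tri",tri(T,(396.8,219.6),S,(341.2,201.7)))
ps=-.287;c=np.array([.4837,-.2639])
for d in(0,.08,.101): p=[*(c-d*yax(ps)),.031];print(d,p,"side",proj(S,p).round(1),"top",proj(T,p).round(1))
print("tcp proj",proj(S,[.461,-.3404,.0595]))
# tab end triangulation: extreme mask pixels
m=mask(T0,(22,120,60),(34,255,255),(380,200,435,240));y,x=np.nonzero(m);i=x>=x.max()-1;print("top tab end",x[i].mean(),y[i].mean())
ms=mask(S,(20,120,40),(34,255,255),(320,180,365,220));y,x=np.nonzero(ms);i=y<=y.min()+1;print("side tab end",x[i].mean(),y[i].mean())
st()
```

```text
disc tri [ 0.48398625 -0.26297018  0.03251832]
0 [np.float64(0.4837), np.float64(-0.2639), 0.031] side [[341.3 201.9]] top [[397.  219.7]]
0.08 [np.float64(0.4610539031194924), np.float64(-0.34062779350456174), 0.031] side [[348.6 191.2]] top [[419.7 225.9]]
0.101 [np.float64(0.45510930268835914), np.float64(-0.3607688392995092), 0.031] side [[350.4 188.6]] top [[425.6 227.5]]
tcp proj [[349.12090932 184.2613764 ]]
top tab end 425.14285714285717 226.42857142857142
side tab end 349.22222222222223 189.55555555555554
 7.31 [ 0.4607 -0.3403  0.0592] F [-0.3  0.4 -0.7] gap 0.003 g 0.0
```

Run:
```python
from r import *
S0=dict(np.load("pics/side0.npz"));S=eyes.grab_frame("side")
print("start tcp proj",proj(S0,[.209,.4813,.2067]),"now",proj(S,monitor.sense()["position"]))
A=S0["frame"][330:400,500:580];B=S["frame"][130:200,310:390]
im=np.hstack([cv2.resize(a,None,fx=5,fy=5,interpolation=cv2.INTER_CUBIC) for a in(A,B)]).copy()
for f,p,o in((S0,[.209,.4813,.2067],(500,330)),(S,monitor.sense()["position"],(310,130))):
    u=((proj(f,p)[0]-o+.5)*5+[0 if o[0]==500 else 400,0]).astype(int);cv2.circle(im,tuple(map(int,u)),4,(255,0,255),1)
cv2.imwrite("pics/f.png",im[:,:,::-1])
```

```text
start tcp proj [[518.25322664 383.19761034]] now [[349.17861475 184.34309768]]
```

View pics/f.png

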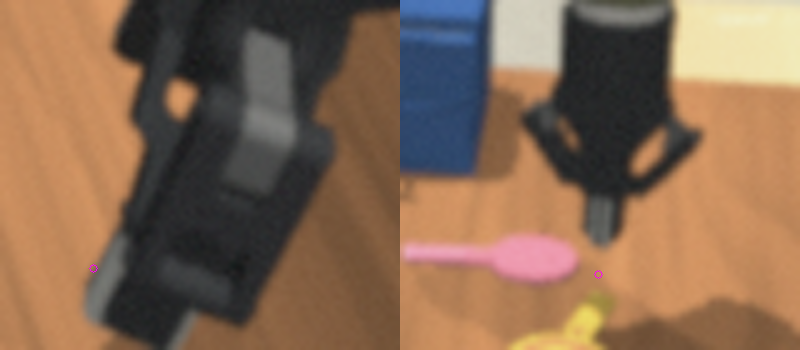

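Right crop: the shut fingertips are at about (600,242), 32 crop px (6 px) above the projected TCP at (598,274). Left crop: the open tips are at (90,310) and (170,345), against a projected TCP at (93,267). So the reported TCP and the pictures disagree. I measure this in both views at a pose where the fingers show.

Run:
```python
from r import *
p=monitor.sense()["position"];q=quat(-.287,0)
env.movel([p[0],p[1],.25],velocity=.3)
env.reach([.32,-.50,.25],quat(-.9,0));s=st("probe");print("ee",s["ee_rot"],s["joints"])
S,T=snap(3);P=s["position"];T0=dict(np.load("pics/top0.npz"))
def crop(f,p,w=40):
    u=proj(f,p)[0];o=np.clip(np.round(u-w/2*np.array([1.6,1.6])).astype(int),0,[640-64,400-64])
    im=cv2.resize(f["frame"][o[1]:o[1]+64,o[0]:o[0]+64],None,fx=4,fy=4,interpolation=cv2.INTER_CUBIC)
    v=(u-o+.5)*4;cv2.circle(im,tuple(map(int,v)),4,(255,0,255),1);print("u",u.round(1),"origin",o);return im
im=np.hstack([crop(S,P),crop(T,P),crop(T0,[.209,.4813,.2067])])
cv2.imwrite("pics/p.png",im[:,:,::-1])
```

```text
probe 9.0 [ 0.3209 -0.4991  0.2494] F [-0.  -0.3 -0.5] gap -0.006 g 0.0
ee [ 9.43909597e-01  3.30203360e-01  2.20049234e-04 -6.04665268e-04] [-1.19698507e+00  4.44438561e-01  1.20150767e+00  4.86209630e-04
  1.49683851e+00 -2.99263124e-01]
u [392.9 119.3] origin [361  87]
u [496.4 268.8] origin [464 237]
u [156.5 311.2] origin [125 279]
```

View pics/p.png

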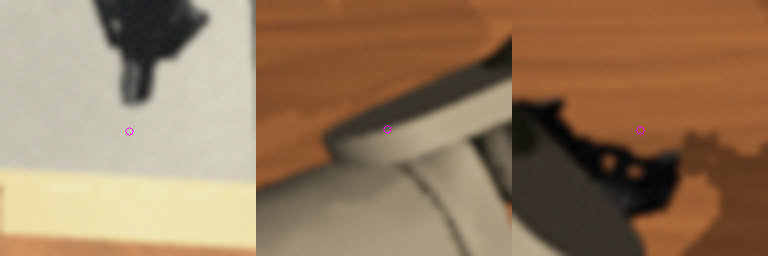

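Left crop (side): the tip is at (135,102) against a projected (129,131), 7 px high again. The top view is blocked by the flange. To separate height from sideways error, I touch the bare table, then cast the fingertip pixel onto z=0.

Run:
```python
from r import *
env.reach([.40,-.45,.12],quat(-.6,0))
try: print(env.movel([.40,-.45,.004],velocity=.06,guard=4))
except env.MotionError as e: print(e)
s=st("touch");S,T=snap(4);P=s["position"]
print(proj(S,P),proj(T,P))
o=(proj(S,P)[0]-[40,35]).astype(int);im=cv2.resize(S["frame"][o[1]:o[1]+60,o[0]:o[0]+80],None,fx=5,fy=5,interpolation=cv2.INTER_CUBIC)
u=(proj(S,P)[0]-o+.5)*5;cv2.circle(im,tuple(map(int,u)),4,(255,0,255),1)
o2=(proj(T,P)[0]-[40,30]).astype(int);im2=cv2.resize(T["frame"][o2[1]:o2[1]+60,o2[0]:o2[0]+80],None,fx=5,fy=5,interpolation=cv2.INTER_CUBIC)
u=(proj(T,P)[0]-o2+.5)*5;cv2.circle(im2,tuple(map(int,u)),4,(255,0,255),1);print(o,o2)
cv2.imwrite("pics/t.png",np.hstack([im,im2])[:,:,::-1])
```

```text
False
touch 11.87 [ 0.4001 -0.4501  0.0043] F [ 0.3 -0.9 -0.5] gap -0.0 g 0.0
[[364.80668543 184.2204858 ]] [[450.47846353 243.49632824]]
[324 149] [410 213]
```

View pics/t.png

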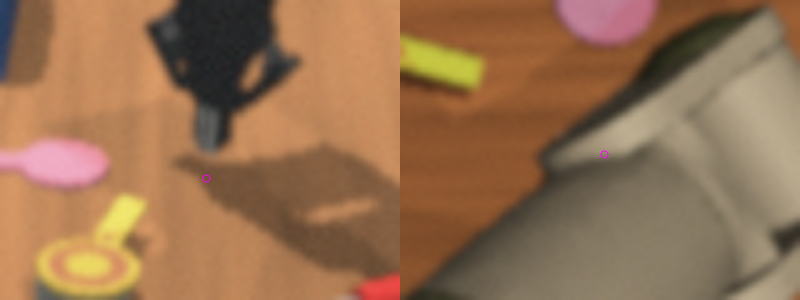

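Side crop: the tip is at (210,152) against a projected (205,178). It is still off its shadow tip (180,160), so the fingers are above the table though z reads 4 mm. I go on down gently under guard.

Run:
```python
from r import *
try: print(env.movel([.40,-.45,-.035],velocity=.03,guard=4))
except env.MotionError as e: print(e)
s=st("touch");S,T=snap(5);P=s["position"]
o=(324,149);D=S["frame"][149:209,324:404].astype(int)
m=(D.max(2)<95).astype(np.uint8);m[:, :25]=0;m[:,60:]=0
n,l,stt,c=cv2.connectedComponentsWithStats(m)
k=l[5,40];ys,xs=np.nonzero(l==k);b=ys.max();print("lowest dark rows",[(149+r,324+xs[ys==r].min(),324+xs[ys==r].max()) for r in range(b-12,b+1)])
im=cv2.resize(S["frame"][149:209,324:404],None,fx=5,fy=5,interpolation=cv2.INTER_CUBIC)
cv2.imwrite("pics/t2.png",im[:,:,::-1])
```

```text
True
touch 12.87 [ 0.4    -0.4499 -0.024 ] F [-0.9  1.3  6.4] gap 0.001 g 3.4
lowest dark rows [(173, np.int64(360), np.int64(376)), (174, np.int64(362), np.int64(375)), (175, np.int64(362), np.int64(374)), (176, np.int64(363), np.int64(372)), (177, np.int64(363), np.int64(371)), (178, np.int64(363), np.int64(369)), (179, np.int64(363), np.int64(369)), (180, np.int64(363), np.int64(369)), (181, np.int64(362), np.int64(369)), (182, np.int64(362), np.int64(369)), (183, np.int64(364), np.int64(369)), (184, np.int64(364), np.int64(368)), (185, np.int64(366), np.int64(367))]
```

View pics/t2.png

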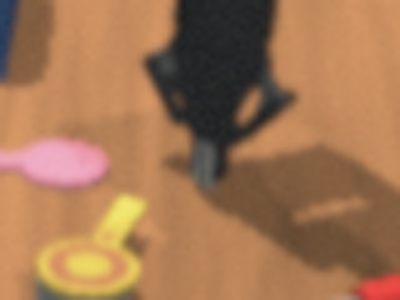

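Contact at a reported z of -0.024. The fingertip pixel fits the reported xy on z=0, so the real tips sit 24 mm higher than reported. I correct for that and grasp again.

```bash
sed -i 's/SLOT\[slot\]+dz-.019)/SLOT[slot]+dz-.019-ZO)/; s/^SLOT=/ZO=.024\nSLOT=/' r.py
python3 - <<'E'
from r import *
ps=-.287;c=np.array([.4837,-.2639]);g=c-.08*yax(ps);q=quat(ps,0)
env.movel([.40,-.45,.06],velocity=.2)
env.release()
env.reach([*g,.06],q)
env.movel([*g,.028-.019-ZO],velocity=.12);st("down")
env.close_gripper(60);s=st("closed")
if s["finger_gap"]>.1:
    env.movel([*g,.20],velocity=.2);st("lift")
    p=tcp("middle",-.09);env.reach([p[0],p[1],.20],quat(YAW,0))
    s=st("hover");S,T=snap(6)
    im=np.hstack([cv2.resize(S["frame"][190:320,250:380],None,fx=3,fy=3,interpolation=cv2.INTER_CUBIC),cv2.resize(T["frame"][130:260,210:340],None,fx=3,fy=3,interpolation=cv2.INTER_CUBIC)])
    cv2.imwrite("pics/h.png",im[:,:,::-1])
    z=s["position"][2]+ZO+.019+.003
    for d in(0,.101):
        P=np.r_[s["position"][:2]+(.08-d)*yax(YAW),z];print(d,proj(S,P).round(1),proj(T,P).round(1))
    print(carrier(S,(20,110,60),(34,255,255),z,(250,150,400,320)));print(carrier(T,(22,110,60),(34,255,255),z,(210,130,340,260)))
E
```

```text
down 15.67 [ 0.4613 -0.3412 -0.0144] F [ 0.1 -0.1  0.1] gap 0.998 g 0.0
closed 16.28 [ 0.4611 -0.3406 -0.0149] F [0.1 0.2 1.8] gap 0.219 g 58.3
lift 17.51 [ 0.4607 -0.3402  0.1989] F [-0.8 -0.1 -0.7] gap 0.216 g 58.4
hover 18.97 [0.5417 0.042  0.1999] F [ 0.4 -0.7 -0.5] gap 0.218 g 58.4
0 [[305.1 206.9]] [[277.3 189.5]]
0.101 [[319.2 186.3]] [[310.7 196.3]]
(array([0.55936542, 0.12091214]), np.float64(-0.21366662422609628), np.float32(0.034), np.float64(0.09851692560254564))
(array([0.53532245, 0.10014971]), np.float64(nan), np.float32(0.005049225), np.float64(0.02832699071164772))h.py:34: RuntimeWarning: Mean of empty slice.
  v=ctr-t.mean(0)
  ret = um.true_divide(
```

```bash
ls pics
```

```text
comp.png
f.png
g.png
h.png
p.png
side0.npz
side0.png
side1.npz
side2.npz
side3.npz
side4.npz
side5.npz
side6.npz
t.png
t2.png
top0.npz
top0.png
top1.npz
top2.npz
top3.npz
top4.npz
top5.npz
top6.npz
```

The grasp holds: gap 0.218, and the disc in the side view is at (0.559, 0.121) with yaw -0.214, as predicted. I insert under guard.

Run:
```python
from r import *
env.movel(tcp("middle",-.09),velocity=.15);st("pre")
a=env.movel(tcp("middle",-.015),velocity=.05,guard=6);s=st("in %s"%a)
d=s["position"]-tcp("middle",0);print("dy",yax(YAW)@d[:2],"dx",xax(YAW)@d[:2])
if not a:
    a=env.movel(tcp("middle",.006),velocity=.03,guard=12);s=st("home %s"%a)
    d=s["position"]-tcp("middle",0);print("dy",yax(YAW)@d[:2],"dx",xax(YAW)@d[:2])
snap(7)
```

```text
pre 20.07 [0.5421 0.0428 0.0722] F [ 0.4 -0.8 -0. ] gap 0.214 g 58.4
in False 21.73 [0.5581 0.1158 0.0713] F [-0.6  0.9 -1. ] gap 0.215 g 58.4
dy -0.015217111003476917 dx 4.6152229258711897e-05
home True 22.3 [0.5615 0.1321 0.0708] F [-1.2 -3.   0.7] gap 0.217 g 58.5
dy 0.0013824067046835412 dx -0.0002650820502164577
```

Rear stop met at the predicted depth. I lower it to the floor, release and retreat upward.

Run:
```python
from r import *
s=monitor.sense();p=np.array(s["position"])
a=env.movel(p-[0,0,.007],velocity=.02,guard=4);s=st("floor %s"%a);print("dz",p[2]-s["position"][2])
env.release();st("open");env.hold(.3)
p=s["position"];env.movel([p[0],p[1],.21],velocity=.2);st("up")
# yellow visible in top/side
S,T=snap(8)
for n,f in(("top",T),("side",S)):
    m=mask(f,(20,100,50),(34,255,255),(240,165,330,330));y,x=np.nonzero(m);print(n,len(x),(x.min(),x.max(),y.min(),y.max()) if len(x) else None)
```

```text
floor True 22.73 [0.5617 0.1321 0.0654] F [-0.4 -0.8  5.3] gap 0.217 g 59.0
dz 0.00521861669165978
open 23.38 [0.5614 0.1317 0.0653] F [ 0.3  0.3 -0.5] gap 0.999 g 0.0
up 24.56 [0.5611 0.1321 0.2087] F [ 0.3  1.  -0.5] gap 1.002 g 0.0
top 97 (np.int64(245), np.int64(329), np.int64(165), np.int64(306))
side 235 (np.int64(240), np.int64(322), np.int64(220), np.int64(274))
```

Run:
```python
from r import *
ps=.267;c=np.array([.563,-.0412]);g=c-.08*yax(ps);q=quat(ps,0)
env.reach([*g,.15],q)
S,T=snap(9)
z=ZB-.002+.043+.003
m=mask(T,(20,100,50),(34,255,255),(240,165,330,225));y,x=np.nonzero(m);w=cast(T,np.c_[x,y],z)[:,:2]-cass(0,0,0)[:2]
lx,ly=w@xax(YAW),w@yax(YAW);k=(ly<-.045)&(abs(lx)<.03);print("yellow tab: ly min",ly[k].min(),"lx",lx[k].mean(),k.sum(),"slope",np.polyfit(ly[k],lx[k],1)[0])
env.movel([*g,.028-.019-ZO],velocity=.15);st("down")
env.close_gripper(60);s=st("closed")
if s["finger_gap"]>.1:
    env.movel([*g,.20],velocity=.2);st("lift")
    p=tcp("top",-.10);env.reach([p[0],p[1],.20],quat(YAW,0))
    s=st("hover");S,T=snap(10);z=s["position"][2]+ZO+.022
    print("expect",s["position"][:2]+.08*yax(YAW),carrier(S,(40,80,40),(88,255,255),z,(250,150,400,320)))
```

```text
yellow tab: ly min -0.1032895356561087 lx -0.0007258929138606149 133 slope -0.0038237615080281722
down 27.02 [ 0.5847 -0.1185 -0.0141] F [ 0.6 -1.3 -0.8] gap 0.999 g 0.0
closed 27.63 [ 0.5841 -0.1184 -0.0149] F [-1.  -0.1  0.5] gap 0.217 g 58.4
lift 28.86 [ 0.5836 -0.1182  0.1988] F [-0.6  0.  -0.6] gap 0.216 g 58.4
hover 29.59 [0.5395 0.0326 0.1996] F [ 0.7 -0.9 -1. ] gap 0.217 g 58.4
expect [0.55718742 0.11059439] (array([0.54461246, 0.05695878]), np.float64(2.9934992070259843), np.float32(0.0105860485), np.float64(0.094409766040914))
```

Yellow is home: tab end at -103 mm, straight and centred. Green is held, so I insert it in the top slot.

Run:
```python
from r import *
Z=.0015
env.movel(tcp("top",-.10,dz=Z),velocity=.15);st("pre")
a=env.movel(tcp("top",-.015,dz=Z),velocity=.06,guard=6);s=st("in %s"%a)
def d(): 
    v=monitor.sense()["position"]-tcp("top",0);print("dy",yax(YAW)@v[:2],"dx",xax(YAW)@v[:2])
d()
if not a:
    a=env.movel(tcp("top",.008,dz=Z),velocity=.03,guard=12);st("home %s"%a);d()
    if a:
        p=np.array(monitor.sense()["position"])
        a=env.movel(p-[0,0,.007],velocity=.02,guard=4);s=st("floor %s"%a);print("dz",p[2]-s["position"][2])
        if a:
            env.release();env.hold(.3)
            p=s["position"];env.movel([p[0],p[1],.23],velocity=.2);st("up")
            env.reach([*cass(-.05,-.18,0)[:2],.25],quat(YAW,0))
            S,T=snap(11)
            im=np.hstack([cv2.resize(f["frame"][y:y+90,x:x+90],None,fx=4,fy=4,interpolation=cv2.INTER_CUBIC) for f,x,y in((T,225,150),(S,255,235))])
            cv2.imwrite("pics/k.png",im[:,:,::-1])
```

```text
pre 30.53 [0.5399 0.0329 0.0966] F [ 0.1 -0.8  0.1] gap 0.216 g 58.4
in False 32.1 [0.5581 0.1158 0.0958] F [-0.  -0.4 -0.8] gap 0.215 g 58.4
dy -0.01526447170524842 dx 6.522102045077435e-05
home True 32.67 [0.5614 0.1316 0.0953] F [ 0.5 -3.4  0.1] gap 0.216 g 58.5
dy 0.0008741932167534564 dx -0.0001850584677234823
floor True 32.97 [0.5617 0.1315 0.0912] F [-1.3  0.1  5. ] gap 0.217 g 59.1
dz 0.004066723748674103
up 34.77 [0.5612 0.1315 0.2287] F [0.3 0.7 0.3] gap 1.0 g 0.0
```

View pics/k.png

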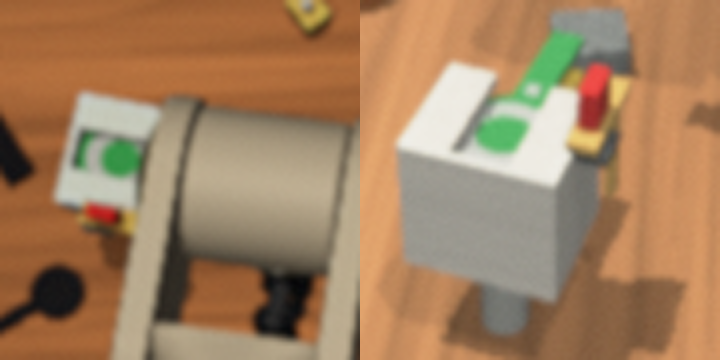

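Green sits in the top slot with its tab out of the mouth (right crop (560,60)). The knob is at side crop (595,97), still open. Now I pinch the knob and slide it.

Run:
```python
from r import *
k=np.array([.5301,.2149]);q=quat(YAW,0);z=.184-.019-ZO
env.reach([*k,.25],q)
a=env.movel([*k,z],velocity=.12,guard=8);st("at knob %s"%a)
if not a:
    env.close_gripper(20);s=st("pinch")
    if s["finger_gap"]>.05:
        p=np.array(s["position"]);a=env.movel(np.r_[p[:2]+.034*xax(YAW),z],velocity=.03,guard=15);s=st("slid %s"%a)
        print("moved",(np.array(s["position"])-p)[:2]@xax(YAW))
        env.release();env.movel([*s["position"][:2],.26],velocity=.15);st("up")
        env.reach([.40,.0,.30],q);st();S,T=snap(12)
        im=np.hstack([cv2.resize(f["frame"][y:y+90,x:x+90],None,fx=4,fy=4,interpolation=cv2.INTER_CUBIC) for f,x,y in((T,225,150),(S,255,235))])
        cv2.imwrite("pics/e.png",im[:,:,::-1])
        u=[]
        for f,r in((T,(235,165,300,215)),(S,(285,235,328,285))):
            m=mask(f,(0,150,110),(8,255,255),r)|mask(f,(172,150,110),(180,255,255),r);y,x=np.nonzero(m);u.append((x.mean(),y.mean()))
        print(u,(tri(T,u[0],S,u[1])[:2]-cass(0,0,0)[:2])@xax(YAW))
```

```text
at knob False 37.19 [0.5305 0.2148 0.1418] F [-0.1  0.3 -0.8] gap 1.001 g 0.0
pinch 37.85 [0.5301 0.2149 0.1411] F [-0.1  0.3  0.8] gap 0.132 g 25.2
slid True 38.76 [0.558  0.2087 0.1411] F [-2.4 -0.2  5.2] gap 0.135 g 25.9
moved 0.028490395277275107
up 40.41 [0.5576 0.2086 0.259 ] F [ 0.3 -0.7 -0.8] gap 1.003 g 0.0
 41.44 [4.005e-01 3.000e-04 2.998e-01] F [-0.   1.1  0.6] gap 0.999 g 0.0
[(np.float64(252.12), np.float64(194.32)), (np.float64(300.93333333333334), np.float64(255.94444444444446))] -0.02168057328339157
```

View pics/e.png

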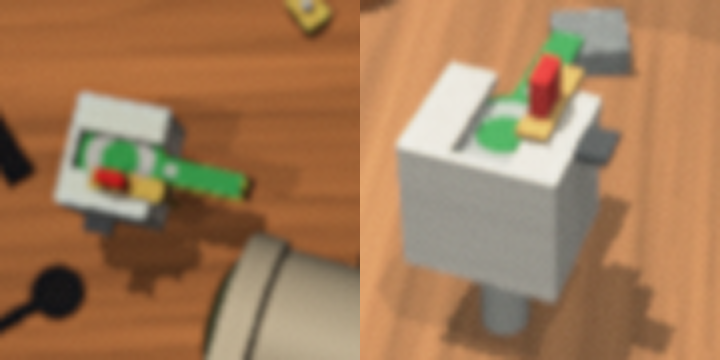

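The knob is across (top crop (110,180), at x = -22 mm) and the green tab points straight out to (245,188). The arm is clear, so I hand in.

```bash
python3 -c "
from bench import job
print(job.hand_in())"
```

```text
the job is handed in; nothing more can be done
None
```

I handed the job in at about 41 s of the 64 s limit, with yellow home in the middle slot, green home in the top slot and the keeper slid about 28.5 mm to its stop; the hand-in call returned no verdict, so I don't know how it was judged.

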